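# Gauge a stage socket and fit the matching support post

## Task

The plate stage is missing one of its three support posts. Take the depth gauge from its holder and press its tip gently on the bottom of the empty socket to feel how deep it is, without driving the spring plunger past its safe range, and hang the gauge back in its holder. Then take from the rack the one post that will stand level with the two fixed posts, and lower it into the socket, pressing it gently but firmly home on the floor before letting go; leave the other posts in the rack and everything else undisturbed.

Things in the scene. Friction and masses are not known exactly. Their poses are not given: they have to be found in the camera images.
- stage: plate stage, a fixed aluminium-topped block 160 x 160 x 60 mm (top face 60 mm above the bench); origin at the centre of its underside. Two fixed steel support posts 16 mm in diameter rise 40 mm above its top at (-45,-50) and (50,0) mm in its frame; the third place, at (-45,45) mm, is an open socket
- socket (a point): centre of the mouth of the blind socket, on the stage's top face (blue ring round it). The socket is a round upright hole 17 mm in diameter with a small chamfer and a rigid flat floor; its depth is 20, 30 or 40 mm, unknown beforehand
- rack: fixed white rack 155 x 56 x 40 mm, origin at the centre of its underside, long side along its x axis; three upright holes 18 mm in diameter and 20 mm deep at -50, 0 and 50 mm along its x axis, each holding one post (any order)
- holder: fixed grey block 56 x 56 x 70 mm, origin at the centre of its underside, with an upright central hole 15 mm in diameter and 66 mm deep in which the depth gauge hangs by its black flange
- gauge: depth gauge, 115 mm long, upright, origin at the end of its tip (plunger out) and z up along it towards the handle. From the tip: brass spring plunger 7 mm in diameter, steel shaft 10 mm in diameter from 12 to 60 mm, black flange 22 mm in diameter from 60 to 64 mm, orange round handle 16 mm in diameter from 64 to 115 mm. About 80 g. In its holder the flange rests on the holder's top, tip 10 mm above the bench
- gauge_tip (a point): the end of the gauge's brass plunger
- plunger (a joint): how far the gauge's spring plunger is pushed in, in m: 0 out, about 2 N per mm, stop at 9 mm. Its safe working range is up to 6.5 mm (13 N)
- post_short: short support post with a yellow band near its top: round steel, 16 mm in diameter, 60 mm long, about 65 g; origin at the centre of its underside, z up. It stands upright in the rack, underside 20 mm above the bench; it stands 40 mm above the stage in a socket 20 mm deep
- foot_short: dark lower 14 mm of the short post (part of it, edge chamfered 2 mm), origin at the centre of the post's underside, z up
- post_middle: middle support post with a green band near its top: round steel, 16 mm in diameter, 70 mm long, about 65 g; origin at the centre of its underside, z up. It stands upright in the rack, underside 20 mm above the bench; it stands 40 mm above the stage in a socket 30 mm deep
- foot_middle: dark lower 14 mm of the middle post (part of it, edge chamfered 2 mm), origin at the centre of the post's underside, z up
- post_long: long support post with a red band near its top: round steel, 16 mm in diameter, 80 mm long, about 65 g; origin at the centre of its underside, z up. It stands upright in the rack, underside 20 mm above the bench; it stands 40 mm above the stage in a socket 40 mm deep
- foot_long: dark lower 14 mm of the long post (part of it, edge chamfered 2 mm), origin at the centre of the post's underside, z up
- marker: marker pen 138 mm long, 13 mm thick, lying on a fixed note pad 180 x 110 x 4 mm; bystander
- carton: white carton 55 x 90 x 45 mm, bystander
- bottle: jar 48 mm in diameter, 85 mm high with a blue cap, bystander
There are look-alikes about, which are no part of the job. Of the things like the gauge, leave any that is pink; of the rest the larger one is meant.

How it is judged:
By the outcome, as a careful person would: the job done as asked, in the order asked, and still so for the second after the job is handed in, with the robot touching nothing.
It also fails if it takes over 61 s, if anything falls off the work surface, if the arm or the gripper's body presses on something with over 40 N, if the wrist force passes 120 N, or if a joint passes its speed limit or range.

## Robot

A 6-joint arm with a two-finger parallel gripper is mounted at the origin on the work surface. World frame = base frame: x ahead of the robot, y to its left, z up, the work surface at z = 0. Lengths are in m, angles in rad, forces in N, time in s.
With the tool pointing down it reaches from about 0.35 to 0.775 m from the base axis. Payload 7.3 kg.
Tool frame: the origin (TCP) lies at the very end of the fingers, on their centre line; the grasp point (between the pads) lies 19 mm behind it (robot.tcp_to_grasp is the distance from the TCP to the grasp point, in m); z points along the fingers, y is the direction in which the jaws open and shut (so a half turn about z gives the same grasp; the last joint's range is limited). The gripper opens to 92 mm and grips with 3 to 60 N. Pads are 19 mm wide; open, the fingers measure 130 mm over their backs; the gripper's body (75 mm by 190 mm) begins 47 mm behind the grasp point.
Start: joints at [-1.42, 0.342, 1.524, -0, 1.275, -0.146], TCP at [0.154, -0.502, 0.227] pointing down, gripper open.
Joint ranges: [-2.53, 2.53], [-0.77, 2.02], [0.04, 2.7], [-1, 4.14], [0.28, 2.66], [-3.11, 3.11]. Speed limits (rad/s): [2.57, 2.57, 3.14, 3.14, 3.14, 3.14].

## Interface

Orientations are given as [roll, pitch, yaw] about the fixed x, y, z axes, in that order (R = Rz(yaw) Ry(pitch) Rx(roll)).
In Python, from cell import robot gives the robot as it stands.
- The arm moves only by the tool arm_command, never from a script. Its argument "motion" is a list that holds one entry, the list of rows, each a list of 7 numbers: the turn, a rotation vector about the tool's x, y, z in units of 90 degrees (1.0 is 90 degrees), then the shift along the tool's x, y, z in units of 30 cm (1.0 is 30 cm), then the opening, from -1 (shut) to 1 (fully open). In form: [[[wx, wy, wz, tx, ty, tz, grip], ...]]. A call has 1 to 8 rows; each row is the pose to reach, as a shift and turn from the pose commanded when the call began, along the tool's axes at that moment; what a row does not reach only later rows make up. A row lasts 1/10 s, in which the tool goes at most 50 mm and 8.59 degrees, less where a joint would pass 70% of its speed; a pose out of reach is approached as far as the arm can. A call with a number of a shift or a turn outside -1 to 1 is refused whole. A call with a gripper value outside its range is refused whole. The fingers move at their own pace and stop on an object; "grip_force" is the grip in N (left out, the last holds). Time passes only in rows, so rows that repeat a pose let the fingers close. It gives the time, the measured TCP pose, the force and the opening at its end, in the units of the state.
- robot.observe(): the state, without advancing time (a new reading comes with each control period).
- robot.read_camera(name): name is "scene" or "top"; returns a dict with "image" (480x640x3 uint8, red, green, blue), "z_map" (480x640 float32, m along the optical axis (not along the pixel's ray), 0 where there is no reading), "fov_y" (degrees; the focal length in pixels is half the picture's height over the tangent of half this angle, whatever the lens; pixels are square), "cx", "cy" (the principal point, pixels), "k1" (the pictures are not rectified: a ray, as slopes to the right and down, at radius r is drawn at 1 + k1 r^2 times it, then the intrinsics apply), "cam_to_world" (4x4, takes a point from camera to world coordinates). Camera axes: x right, y down, z forward; pixel columns grow to the right and rows downward; lengths in m; the calibration is good to about 2 mm. A picture is of the moment at which its call begins.
- robot.hand_in(): hands the job in, once; it reports no verdict.
The state is a dict: "time": time; "qpos": joint angles; "qvel": joint speeds; "joint_efforts": joint torques, N m; "tool_pos": TCP position; "tool_rot": TCP orientation; "contact_force": force on the tool from outside, world axes, zero at the start; "torque": the same for the moment, N m; "opening": finger opening in m.
Only numpy, scipy, OpenCV 4.12 (cv2) and the standard library are available. Lean on these libraries where they do the work, as an engineer would, in place of code of your own. Each camera call takes 0.05 s, during which the arm holds its last target.

## Working session

There is one attempt and no reset: what is moved stays moved. The work goes in short steps, Python scripts to look and compute and a tool call to move; the robot and the scene stay as the last step left them, time stands still between calls to the robot, and variables do not carry over. Pictures are saved under pics/ and viewed, and the job is handed in when it is done.

Besides the shell and the picture viewer there is one more tool, called after ">>>" in YAML: its name, and indented under it one key for each argument. arm_command: Moves the arm, as the interface text tells. Its arguments: {"type":"object","properties":{"motion":{"type":"array"},"grip_force":{"type":"number"}},"required":["motion"]}

```bash
ls; mkdir -p pics; python3 - <<'E'
from cell import robot
import cv2,numpy as np
print(robot.observe())
for n in("scene","top"):
    d=robot.read_camera(n)
    cv2.imwrite(f"pics/{n}0.png",d["image"][:,:,::-1])
    np.savez(f"{n}0.npz",**d)
    print(n,{k:v for k,v in d.items() if k not in("image","z_map")})
E
```

```text
pics
{'time': 0.0, 'qpos': array([-1.41998259e+00,  3.42714448e-01,  1.52501187e+00, -1.80187098e-05,
        1.27540034e+00, -1.45993619e-01]), 'qvel': array([ 0.00117328, -0.00073478, -0.00062132,  0.00028543,  0.0002306 ,
        0.00141948]), 'joint_efforts': array([ 4.13088837e-04, -4.31246674e+01, -2.44222641e+01,  7.17507885e-02,
        5.59083035e-02, -1.30196536e-04]), 'tool_pos': array([ 0.1535035 , -0.50163234,  0.22605106]), 'tool_rot': array([-3.14007246e+00, -2.06113637e-04,  2.96812461e-01]), 'contact_force': array([ 0.52681836,  1.14563013, -0.09259163]), 'torque': array([-0.05407332, -0.01819219,  0.01237088]), 'opening': 0.0917627729122768}
scene {'fov_y': 55.29264387612944, 'cx': 318.8019516849692, 'cy': 236.51618436461408, 'k1': 0.010275937037510884, 'cam_to_world': array([[-0.35324126,  0.58627721, -0.72904022,  1.17778606],
       [ 0.93549097,  0.214037  , -0.2811491 ,  0.14770674],
       [-0.00878973, -0.781324  , -0.62406374,  0.58971522],
       [ 0.        ,  0.        ,  0.        ,  1.        ]])}
top {'fov_y': 47.2203474539663, 'cx': 327.8963395123381, 'cy': 236.13564382322997, 'k1': -0.02452288875068257, 'cam_to_world': array([[-0.00621925, -0.99631471,  0.08554719,  0.5153803 ],
       [-0.99997785,  0.0063991 ,  0.00182824, -0.09133607],
       [-0.00236892, -0.08553393, -0.99633244,  1.14174143],
       [ 0.        ,  0.        ,  0.        ,  1.        ]])}
```

View pics/scene0.png

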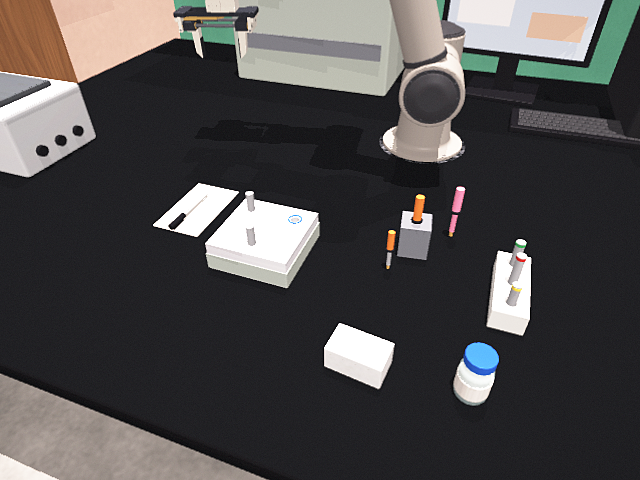

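View pics/top0.png

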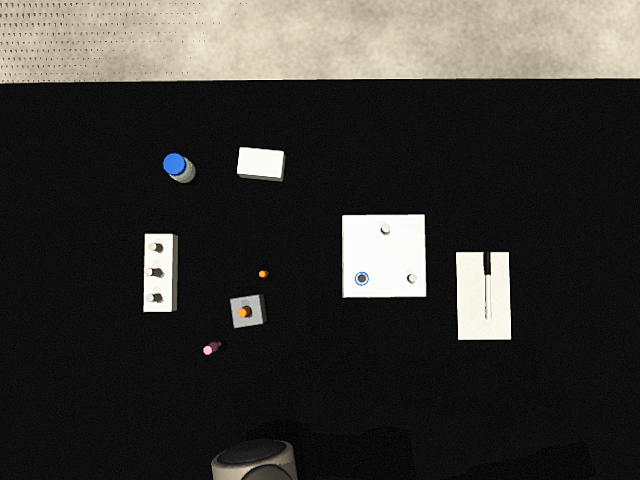

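```bash
cat > h.py <<'E'
import numpy as np,cv2
def load(f): return dict(np.load(f))
def K(d):
    f=240/np.tan(np.radians(float(d["fov_y"]))/2)
    return f,float(d["cx"]),float(d["cy"]),float(d["k1"]),d["cam_to_world"]
def ray(d,u,v):
    f,cx,cy,k,T=K(d)
    xd=np.array([(u-cx)/f,(v-cy)/f]);x=xd.copy()
    for _ in range(20): x=xd/(1+k*(x@x))
    return T[:3,:3]@np.array([x[0],x[1],1]),T[:3,3]
def atz(d,u,v,z):
    r,o=ray(d,u,v); return o+r*(z-o[2])/r[2]
def proj(d,P):
    f,cx,cy,k,T=K(d)
    p=T[:3,:3].T@(np.asarray(P,float)-T[:3,3]); s=p[:2]/p[2]; s=s*(1+k*(s@s))
    return s*f+[cx,cy]
def bydepth(d,u,v):
    r,o=ray(d,u,v); return o+r*d["z_map"][int(round(v)),int(round(u))]
E
python3 - <<'E'
from h import *
s=load("scene0.npz");t=load("top0.npz")
def crop(d,x,y,w,h,k,n): cv2.imwrite(n,cv2.resize(d["image"][y:y+h,x:x+w,::-1],None,fx=k,fy=k,interpolation=cv2.INTER_NEAREST))
crop(t,130,200,150,170,4,"pics/t_a.png")   #600x680 too tall -> 3.5
crop(t,130,225,150,140,4,"pics/t_a.png")
crop(t,335,205,100,100,6,"pics/t_b.png")
crop(s,375,175,165,160,3.7,"pics/s_a.png") if 0 else crop(s,375,180,165,155,3,"pics/s_a.png")
crop(s,200,180,130,110,5,"pics/s_b.png")
for u,v in[(385,229),(411,278),(361,279),(350,222),(156,247),(151,272),(152,297),(245,312),(263,273),(208,350),(170,300),(260,322)]: print(u,v,bydepth(t,u,v).round(4))
E
```

```text
385 229 [ 0.6178 -0.1984  0.0999]
411 278 [ 0.5243 -0.2459  0.1023]
361 279 [ 0.5236 -0.1563  0.0178]
350 222 [ 0.6364 -0.1334  0.0571]
156 247 [0.5877 0.2459 0.0766]
151 272 [0.5386 0.2468 0.1011]
152 297 [0.4911 0.248  0.0885]
245 312 [0.4635 0.0642 0.1225]
263 273 [0.5357 0.0353 0.0888]
208 350 [0.3939 0.133  0.1173]
170 300 [0.4838 0.2276 0.039 ]
260 322 [0.4415 0.0431 0.0701]
```

View pics/t_a.png

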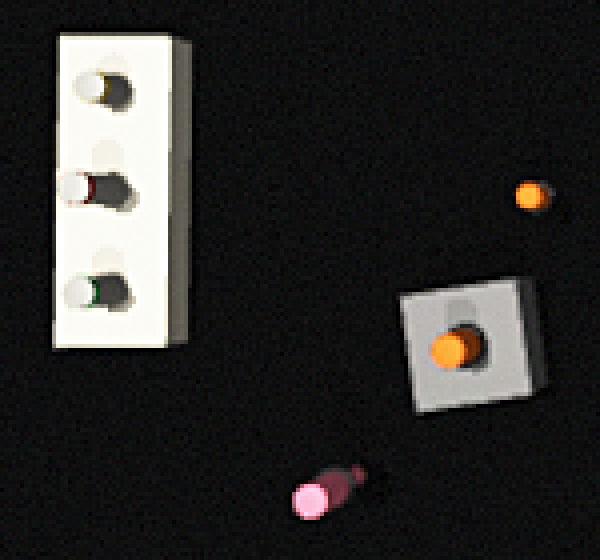

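View pics/t_b.png

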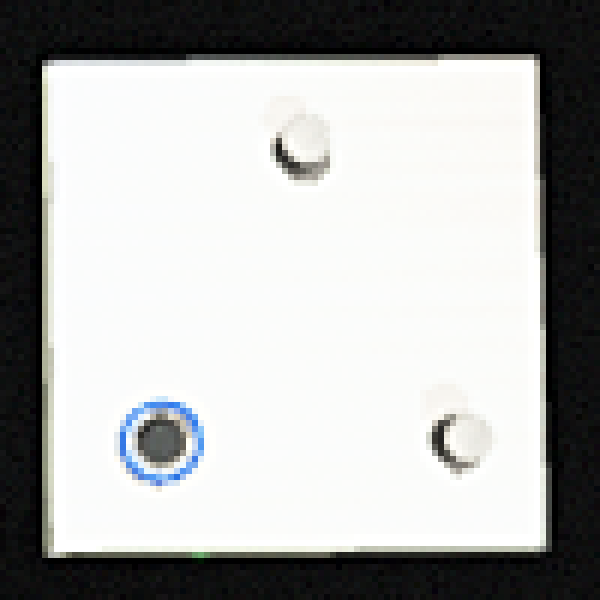

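View pics/s_a.png

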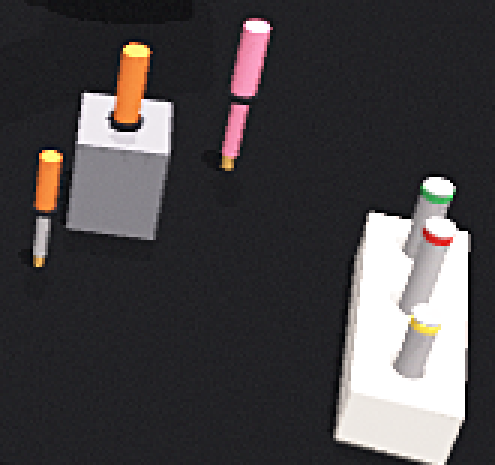

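View pics/s_b.png

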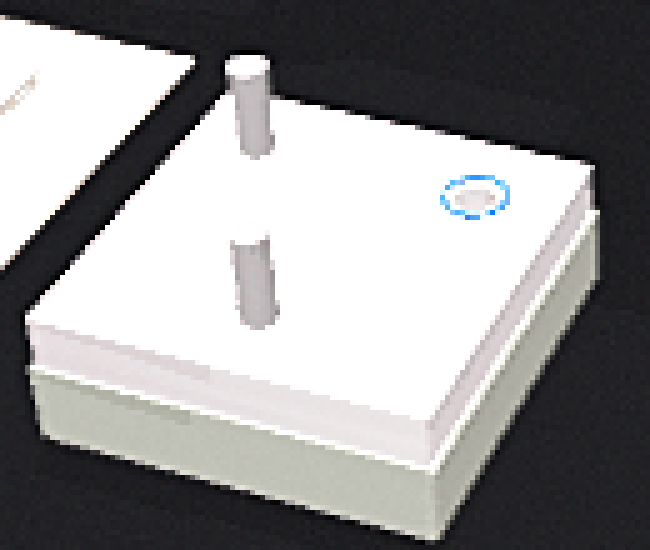

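```bash
cat > m.py <<'E'
from h import *
s=load("scene0.npz");t=load("top0.npz")
def mask(d,lo,hi,box):
    h=cv2.cvtColor(d["image"],cv2.COLOR_RGB2HSV); m=cv2.inRange(h,np.array(lo),np.array(hi))
    z=np.zeros_like(m);x0,y0,x1,y1=box;z[y0:y1,x0:x1]=m[y0:y1,x0:x1];return z
for n,d,b in(("top",t,(335,260,380,300)),("scene",s,(280,205,310,230))):
    m=mask(d,(95,80,80),(125,255,255),b); c=cv2.findNonZero(m)
    hull=cv2.convexHull(c); (cx,cy),ax,a=cv2.fitEllipse(hull)
    print("ring",n,len(c),cx,cy,ax,atz(d,cx,cy,.06).round(4))
# stage & rack & holder quads in top (bright thresholds)
g=cv2.cvtColor(t["image"],cv2.COLOR_RGB2GRAY)
for n,b,th,z in(("stage",(335,205,435,305),215,.06),("rack",(135,225,185,320),190,.04),("holder",(225,285,275,335),100,.07)):
    x0,y0,x1,y1=b;m=np.zeros_like(g);m[y0:y1,x0:x1]=(g[y0:y1,x0:x1]>th)*255
    cs,_=cv2.findContours(m,cv2.RETR_EXTERNAL,cv2.CHAIN_APPROX_NONE);c=max(cs,key=cv2.contourArea)
    r=cv2.minAreaRect(c);bp=cv2.boxPoints(r)
    P=np.array([atz(t,u,v,z) for u,v in bp]);
    print(n,r,"\n",P.round(4).tolist(),"ctr",P.mean(0).round(4),[np.linalg.norm(P[i]-P[i-1]).round(4) for i in range(4)],
      [np.degrees(np.arctan2(*(P[i]-P[i-1])[1::-1])).round(2) for i in range(4)])
# orange
m=mask(t,(5,200,235),(22,255,255),(225,285,275,335));c=cv2.findNonZero(m);(e)=cv2.minEnclosingCircle(c)
print("gauge top",len(c),c.mean(0),e,atz(t,*c.mean(0)[0],.125),atz(t,*e[0],.125))
for n,(x,y) in dict(a=(301,137),b=(463,440)).items():
    print(n,atz(t,335+x/6-.5,205+y/6-.5,.1))
for n,(x,y),z in(("y",(91,86),.08),("r",(77,188),.1),("g",(80,292),.09)):
    print(n,atz(t,130+x/4-.5,225+y/4-.5,z))
# scene tops
for n,(x,y),k,(ox,oy),z in(("A",(248,65),5,(200,180),.1),("B",(250,236),5,(200,180),.1),("gauge",(135,51),3,(375,180),.125),("y",(427,315),3,(375,180),.08),("r",(440,231),3,(375,180),.1),("g",(438,189),3,(375,180),.09)):
    print("scene",n,atz(s,ox+x/k-.5,oy+y/k-.5,z))
E
python3 m.py
```

```text
ring top 51 361.51959228515625 278.11138916015625 (13.523726463317871, 13.845162391662598) [ 0.5251 -0.1549  0.06  ]
ring scene 32 294.6615905761719 218.8206787109375 (8.235028266906738, 13.511605262756348) [ 0.5234 -0.1546  0.06  ]
stage ((383.4312438964844, 255.1993408203125), (81.98221588134766, 82.00304412841797), 88.80650329589844) 
 [[0.65, -0.1168, 0.06], [0.6524, -0.2796, 0.06], [0.4906, -0.2795, 0.06], [0.4883, -0.1188, 0.06]] ctr [ 0.5703 -0.1987  0.06  ] [np.float64(0.1617), np.float64(0.1628), np.float64(0.1618), np.float64(0.1608)] [np.float64(0.71), np.float64(-89.16), np.float64(179.99), np.float64(90.8)]
rack ((157.75390625, 272.5040283203125), (27.679052352905273, 77.4188232421875), 0.9093804955482483) 
 [[0.4622, 0.2806, 0.04], [0.6175, 0.2814, 0.04], [0.6163, 0.2251, 0.04], [0.4611, 0.2249, 0.04]] ctr [0.5393 0.253  0.04  ] [np.float64(0.0556), np.float64(0.1554), np.float64(0.0563), np.float64(0.1552)] [np.float64(88.87), np.float64(0.31), np.float64(-91.28), np.float64(-179.93)]
holder ((245.97996520996094, 310.8599853515625), (29.698486328125, 29.415645599365234
[... 238 characters left out ...]
(8.62), np.float64(-82.22), np.float64(-171.62), np.float64(97.78)]
gauge top 22 [[241.22727273 312.27272727]] ((241.6666717529297, 312.3333435058594), 3.7268707752227783) [0.46314861 0.07081566 0.125     ] [0.46303385 0.0700055  0.125     ]
a [ 0.62097788 -0.19778421  0.1       ]
b [ 0.52460305 -0.24747141  0.1       ]
y [0.58948833 0.25222049 0.08      ]
r [0.53956041 0.25144002 0.1       ]
g [0.49016358 0.25227859 0.09      ]
scene A [ 0.52360873 -0.24926926  0.1       ]
scene B [ 0.62165888 -0.19751781  0.1       ]
scene gauge [0.46312165 0.06910334 0.125     ]
scene y [0.58860395 0.25168788 0.08      ]
scene r [0.54212366 0.25166455 0.1       ]
scene g [0.49130885 0.25158506 0.09      ]
```

```bash
cat > go.py <<'E'
import sys,numpy as np
from scipy.spatial.transform import Rotation as R
from cell import robot
o=robot.observe();p=o["tool_pos"];r=R.from_euler("xyz",o["tool_rot"])
print("t",round(o["time"],2),"p",p.round(4),"rpy",o["tool_rot"].round(4),"F",o["contact_force"].round(2),"open",round(o["opening"],4),"q",o["qpos"].round(2))
if len(sys.argv)>1:
    x=np.array([float(a) for a in sys.argv[1:4]]);yaw=float(sys.argv[4]) if len(sys.argv)>4 else 0
    w=(r.inv()*R.from_euler("xyz",[np.pi,0,yaw])).as_rotvec()/(np.pi/2)
    print("turn",w.round(4),"shift",(r.inv().apply(x-p)/.3).round(4))
E
python3 go.py .36 -.22 .226
```

```text
t 0.1 p [ 0.1535 -0.5017  0.2261] rpy [-3.1403e+00 -2.0000e-04  2.9680e-01] F [-0.36 -0.42  0.35] open 0.0918 q [-1.42  0.34  1.52  0.    1.28 -0.15]
turn [-0.0009 -0.      0.1889] shift [ 0.9328 -0.6966  0.0016]
```

>>> arm_command:
  motion:
    - [[0, 0, 0.189, 0.933, -0.696, 0, 1], [0, 0, 0.189, 0.933, -0.696, 0, 1], [0, 0, 0.189, 0.933, -0.696, 0, 1], [0, 0, 0.189, 0.933, -0.696, 0, 1], [0, 0, 0.189, 0.933, -0.696, 0, 1], [0, 0, 0.189, 0.933, -0.696, 0, 1], [0, 0, 0.189, 0.933, -0.696, 0, 1], [0, 0, 0.189, 0.933, -0.696, 0, 1]]

```text
time: 0.9
tool_pos: [0.3624, -0.2158, 0.2266]
tool_rot: [-3.14, -0.001, 0.007]
contact_force: [0.2, -0.3, -0.1]
opening: 0.0919
```

```bash
python3 go.py .463 .0702 .226
```

```text
t 0.9 p [ 0.3624 -0.2158  0.2266] rpy [-3.1399e+00 -6.0000e-04  6.8000e-03] F [ 0.23 -0.3  -0.08] open 0.0919 q [-0.72  0.15  1.78  0.    1.21  0.84]
turn [-0.0011 -0.0003  0.0043] shift [ 0.3419 -0.951   0.0039]
```

>>> arm_command:
  motion:
    - [[0, 0, 0, 0.343, -0.955, 0, 1], [0, 0, 0, 0.343, -0.955, 0, 1], [0, 0, 0, 0.343, -0.955, 0, 1], [0, 0, 0, 0.343, -0.955, 0, 1], [0, 0, 0, 0.343, -0.955, 0, 1], [0, 0, 0, 0.343, -0.955, 0, 1], [0, 0, 0, 0.343, -0.955, 0, 1], [0, 0, 0, 0.343, -0.955, 0, 1]]

```text
time: 1.7
tool_pos: [0.463, 0.0666, 0.2262]
tool_rot: [3.141, 0.001, 0.003]
contact_force: [0.8, -0.4, -0.8]
opening: 0.0916
```

```bash
python3 go.py .463 .0702 .14;python3 - <<'E'
from cell import robot
import cv2,numpy as np
for n in("scene","top"):
    d=robot.read_camera(n)
    cv2.imwrite(f"pics/{n}1.png",d["image"][:,:,::-1])
    np.savez(f"{n}1.npz",**d)
E
python3 go.py .463 .0702 .14
```

```text
t 1.7 p [0.463  0.0666 0.2262] rpy [3.1411e+00 1.2000e-03 2.7000e-03] F [ 0.85 -0.36 -0.8 ] open 0.0916 q [-0.02  0.24  1.67 -0.    1.23  1.55]
turn [0.0003 0.0007 0.0017] shift [ 0.0004 -0.0122  0.2872]
t 1.8 p [0.4627 0.0649 0.2264] rpy [ 3.1409e+00  1.0000e-03 -7.0000e-04] F [-0.24  0.26  0.09] open 0.092 q [-0.02  0.24  1.67 -0.    1.23  1.55]
turn [ 0.0004  0.0006 -0.0005] shift [ 0.0012 -0.0179  0.2879]
```

View pics/scene1.png

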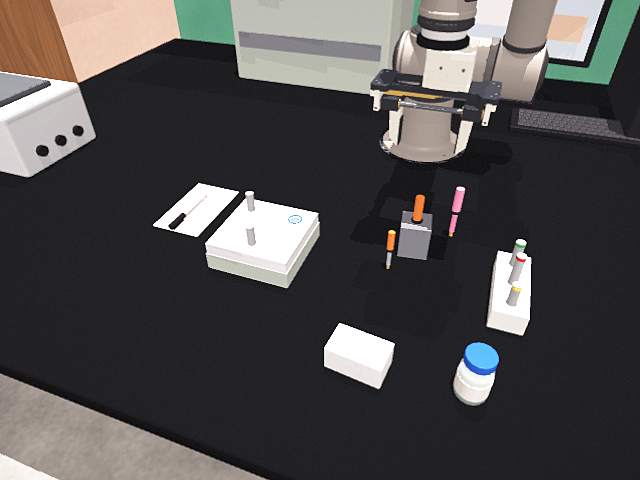

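```bash
python3 - <<'E'
from h import *
d=load("scene1.npz");im=d["image"][:,:,::-1].copy()
im=cv2.resize(im[70:170,350:520],None,fx=4,fy=4,interpolation=cv2.INTER_NEAREST)
for dy in(-.046,0,.046):
    u=(proj(d,[.4627,.0652+dy,.2264])-[350,70]+.5)*4;print(u);cv2.drawMarker(im,tuple(int(x) for x in u),(0,0,255))
cv2.imwrite("pics/f1.png",im)
E
```

```text
[194.29227442 287.12457073]
[302.02965107 304.07559584]
[413.52917575 321.58573613]
```

View pics/f1.png

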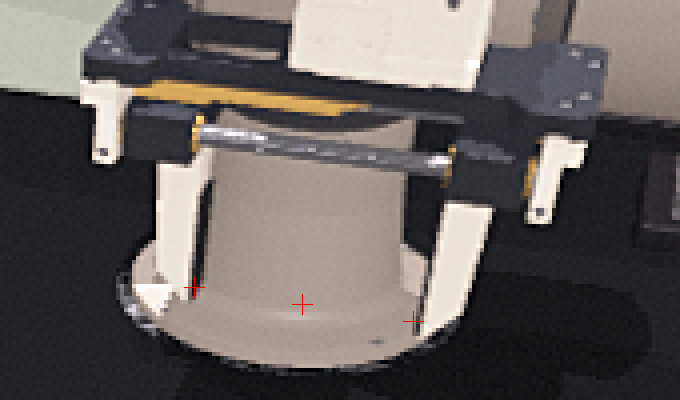

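>>> arm_command:
  motion:
    - [[0, 0, 0, 0, -0.015, 0.1, 1], [0, 0, 0, 0, -0.015, 0.2, 1], [0, 0, 0, 0, -0.015, 0.3, 1], [0, 0, 0, 0, -0.015, 0.4, 1], [0, 0, 0, 0, -0.015, 0.475, 1], [0, 0, 0, 0, -0.015, 0.48, 1], [0, 0, 0, 0, -0.015, 0.48, 1]]

```text
time: 2.5
tool_pos: [0.4631, 0.0692, 0.083]
tool_rot: [3.141, 0.001, -0.002]
contact_force: [-0.5, -0.8, 0.8]
opening: 0.0915
```

```bash
python3 go.py .463 .0702 .082
```

```text
t 2.5 p [0.4631 0.0692 0.083 ] rpy [ 3.1414e+00  5.0000e-04 -2.2000e-03] F [-0.5  -0.79  0.78] open 0.0915 q [-0.02  0.42  1.87 -0.    0.86  1.56]
turn [ 0.0001  0.0003 -0.0014] shift [-0.0004 -0.0034  0.0033]
```

>>> arm_command:
  motion:
    - [[0, 0, 0, 0, -0.001, 0, -1], [0, 0, 0, 0, -0.001, 0, -1], [0, 0, 0, 0, -0.001, 0, -1], [0, 0, 0, 0, -0.001, 0, -1], [0, 0, 0, 0, -0.001, 0, -1], [0, 0, 0, 0, -0.001, 0, -1], [0, 0, 0, 0, -0.001, 0, -1], [0, 0, 0, 0, -0.001, 0, -1]]
  grip_force: 30

```text
time: 3.3
tool_pos: [0.4631, 0.0708, 0.0827]
tool_rot: [3.141, 0.0, -0.0]
contact_force: [0.1, -0.7, 0.4]
opening: 0.0323
```

>>> arm_command:
  motion:
    - [[0, 0, 0, 0, 0, 0, -1], [0, 0, 0, 0, 0, 0, -1], [0, 0, 0, 0, 0, 0, -1], [0, 0, 0, 0, 0, 0, -1]]

```text
time: 3.7
tool_pos: [0.463, 0.0707, 0.0826]
tool_rot: [3.142, 0.0, -0.0]
contact_force: [0.1, -0.3, -1.3]
opening: 0.0155
```

>>> arm_command:
  motion:
    - [[0, 0, 0, 0, 0, 0, -1], [0, 0, 0, 0, 0, -0.05, -1], [0, 0, 0, 0, 0, -0.15, -1], [0, 0, 0, 0, 0, -0.27, -1], [0, 0, 0, 0, 0, -0.37, -1], [0, 0, 0, 0, 0, -0.4, -1], [0, 0, 0, 0, 0, -0.4, -1]]

```text
time: 4.4
tool_pos: [0.4636, 0.0708, 0.2034]
tool_rot: [3.141, -0.002, -0.0]
contact_force: [-0.2, -0.1, -0.8]
opening: 0.0157
```

```bash
python3 go.py .5247 -.1545 .203;python3 - <<'E'
from cell import robot
import cv2,numpy as np
for n in("scene","top"):
    d=robot.read_camera(n)
    cv2.imwrite(f"pics/{n}2.png",d["image"][:,:,::-1])
    np.savez(f"{n}2.npz",**d)
cv2.imwrite("pics/s2c.png",cv2.resize(np.load("scene2.npz")["image"][60:280,330:550,::-1],None,fx=2.7,fy=2.7))
E
python3 go.py .5247 -.1545 .203
```

```text
t 4.4 p [0.4636 0.0708 0.2034] rpy [ 3.1415e+00 -2.5000e-03 -1.0000e-04] F [-0.2  -0.09 -0.84] open 0.0157 q [-0.01  0.26  1.71 -0.    1.17  1.56]
turn [ 0.0001 -0.0016 -0.0001] shift [0.2038 0.7508 0.002 ]
t 4.5 p [0.4623 0.0708 0.2013] rpy [ 3.1415e+00  2.3000e-03 -1.0000e-04] F [-1.43 -0.52 -1.85] open 0.0157 q [-0.01  0.26  1.71 -0.    1.17  1.56]
turn [ 0.0001  0.0015 -0.    ] shift [ 0.2082  0.7509 -0.0061]
```

View pics/s2c.png

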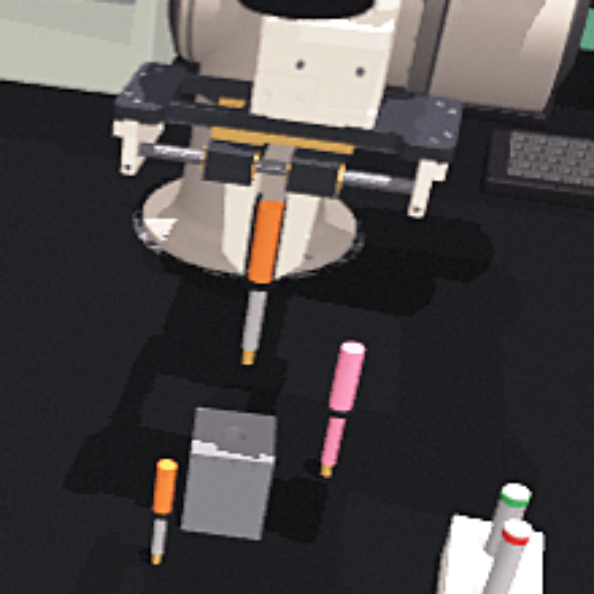

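```bash
python3 - <<'E'
from h import *
d=load("scene2.npz")
print(atz(d,421.5,193.8,.129), proj(d,[.463,.0705,.129]))
E
```

```text
[0.45927632 0.07148152 0.129     ] [420.56706105 194.76446556]
```

>>> arm_command:
  motion:
    - [[0, 0, 0, 0.207, 0.751, 0, -1], [0, 0, 0, 0.207, 0.751, 0, -1], [0, 0, 0, 0.207, 0.751, 0, -1], [0, 0, 0, 0.207, 0.751, 0, -1], [0, 0, 0, 0.207, 0.751, 0, -1], [0, 0, 0, 0.207, 0.751, 0, -1], [0, 0, 0, 0.207, 0.751, 0, -1], [0, 0, 0, 0.207, 0.751, 0, -1]]

```text
time: 5.3
tool_pos: [0.5244, -0.1533, 0.2015]
tool_rot: [-3.14, 0.002, 0.001]
contact_force: [-0.1, 0.3, -0.4]
opening: 0.0157
```

```bash
python3 go.py .5247 -.1545 .203;python3 - <<'E'
from cell import robot
import cv2,numpy as np
for n in("scene","top"):
    d=robot.read_camera(n)
    np.savez(f"{n}3.npz",**d)
cv2.imwrite("pics/s3c.png",cv2.resize(np.load("scene3.npz")["image"][80:280,200:400,::-1],None,fx=3,fy=3))
E
python3 go.py .5247 -.1545 .203
```

```text
t 5.3 p [ 0.5244 -0.1533  0.2015] rpy [-3.1402e+00  2.4000e-03  6.0000e-04] F [-0.05  0.28 -0.42] open 0.0157 q [-0.42  0.4   1.5   0.    1.24  1.15]
turn [-0.0009  0.0016  0.0004] shift [ 0.0009  0.004  -0.0051]
t 5.4 p [ 0.5248 -0.1532  0.2023] rpy [-3.1411e+00  9.0000e-04  1.5000e-03] F [-0.43 -0.13 -0.67] open 0.0153 q [-0.42  0.4   1.5   0.    1.24  1.15]
turn [-0.0003  0.0006  0.001 ] shift [-0.0004  0.0045 -0.0023]
```

View pics/s3c.png

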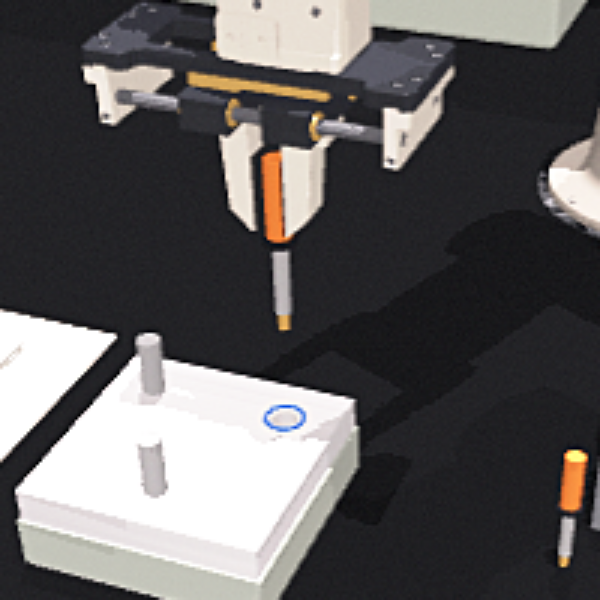

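>>> arm_command:
  motion:
    - [[0, 0, 0, 0, 0.004, 0.05, -1], [0, 0, 0, 0, 0.004, 0.12, -1], [0, 0, 0, 0, 0.004, 0.17, -1], [0, 0, 0, 0, 0.004, 0.2, -1], [0, 0, 0, 0, 0.004, 0.23, -1], [0, 0, 0, 0, 0.004, 0.26, -1], [0, 0, 0, 0, 0.004, 0.28, -1], [0, 0, 0, 0, 0.004, 0.28, -1]]

```text
time: 6.2
tool_pos: [0.5248, -0.1555, 0.118]
tool_rot: [-3.141, 0.001, -0.0]
contact_force: [-0.0, 0.8, -1.1]
opening: 0.0152
```

```bash
python3 go.py .5247 -.1545 .1125
```

```text
t 6.2 p [ 0.5248 -0.1555  0.118 ] rpy [-3.1411e+00  1.1000e-03 -0.0000e+00] F [-0.04  0.83 -1.07] open 0.0152 q [-0.43  0.49  1.61 -0.    1.04  1.14]
turn [-0.0003  0.0007 -0.    ] shift [-0.0004 -0.0034  0.0184]
```

>>> arm_command:
  motion:
    - [[0, 0, 0, 0, 0, 0.01, -1], [0, 0, 0, 0, 0, 0.02, -1], [0, 0, 0, 0, 0, 0.025, -1], [0, 0, 0, 0, 0, 0.025, -1], [0, 0, 0, 0, 0, 0.025, -1]]

```text
time: 6.7
tool_pos: [0.5252, -0.1558, 0.1113]
tool_rot: [3.141, -0.0, -0.0]
contact_force: [-0.2, 0.3, -0.2]
opening: 0.0152
```

>>> arm_command:
  motion:
    - [[0, 0, 0, 0, 0, 0.01, -1], [0, 0, 0, 0, 0, 0.02, -1], [0, 0, 0, 0, 0, 0.02, -1], [0, 0, 0, 0, 0, 0.02, -1]]

```text
time: 7.1
tool_pos: [0.5251, -0.1557, 0.105]
tool_rot: [-3.142, 0.0, -0.0]
contact_force: [0.8, -0.5, -1.1]
opening: 0.0152
```

>>> arm_command:
  motion:
    - [[0, 0, 0, 0, 0, 0.01, -1], [0, 0, 0, 0, 0, 0.018, -1], [0, 0, 0, 0, 0, 0.018, -1], [0, 0, 0, 0, 0, 0.018, -1]]

```text
time: 7.5
tool_pos: [0.5251, -0.1557, 0.0997]
tool_rot: [-3.142, 0.0, -0.0]
contact_force: [-0.1, -0.0, -0.1]
opening: 0.0154
```

>>> arm_command:
  motion:
    - [[0, 0, 0, 0, 0, 0, -1]]

```text
time: 7.6
tool_pos: [0.5252, -0.1558, 0.0998]
tool_rot: [3.141, -0.0, -0.0]
contact_force: [-0.7, 0.8, -1.0]
opening: 0.0153
```

>>> arm_command:
  motion:
    - [[0, 0, 0, 0, 0, 0.01, -1], [0, 0, 0, 0, 0, 0.017, -1], [0, 0, 0, 0, 0, 0.017, -1], [0, 0, 0, 0, 0, 0.017, -1]]

```text
time: 8.0
tool_pos: [0.5251, -0.1557, 0.0946]
tool_rot: [-3.142, 0.0, -0.0]
contact_force: [0.5, -0.6, -0.3]
opening: 0.0156
```

>>> arm_command:
  motion:
    - [[0, 0, 0, 0, 0, 0.005, -1], [0, 0, 0, 0, 0, 0.01, -1], [0, 0, 0, 0, 0, 0.01, -1], [0, 0, 0, 0, 0, 0.01, -1]]

```text
time: 8.4
tool_pos: [0.5253, -0.1558, 0.0919]
tool_rot: [3.141, -0.0, -0.0]
contact_force: [0.5, -0.8, 2.0]
opening: 0.0155
```

Force appears to be starting; 1.5 mm more.

>>> arm_command:
  motion:
    - [[0, 0, 0, 0, 0, 0.005, -1], [0, 0, 0, 0, 0, 0.005, -1], [0, 0, 0, 0, 0, 0.005, -1], [0, 0, 0, 0, 0, 0.005, -1]]

```text
time: 8.8
tool_pos: [0.5253, -0.1558, 0.0905]
tool_rot: [3.141, -0.001, -0.0]
contact_force: [-0.2, 0.2, 3.3]
opening: 0.0156
```

>>> arm_command:
  motion:
    - [[0, 0, 0, 0, 0, 0.001, -1], [0, 0, 0, 0, 0, 0.001, -1]]

```text
time: 9.0
tool_pos: [0.5253, -0.1558, 0.0901]
tool_rot: [3.141, -0.0, -0.0]
contact_force: [0.1, -0.2, 4.4]
opening: 0.0153
```

>>> arm_command:
  motion:
    - [[0, 0, 0, 0, 0, -0.03, -1], [0, 0, 0, 0, 0, -0.1, -1], [0, 0, 0, 0, 0, -0.2, -1], [0, 0, 0, 0, 0, -0.3, -1], [0, 0, 0, 0, 0, -0.38, -1], [0, 0, 0, 0, 0, -0.38, -1]]

```text
time: 9.6
tool_pos: [0.5266, -0.1563, 0.2074]
tool_rot: [3.139, -0.006, 0.0]
contact_force: [0.5, 0.3, -0.4]
opening: 0.016
```

>>> arm_command:
  motion:
    - [[0, 0, 0, -0.207, -0.754, 0, -1], [0, 0, 0, -0.207, -0.754, 0, -1], [0, 0, 0, -0.207, -0.754, 0, -1], [0, 0, 0, -0.207, -0.754, 0, -1], [0, 0, 0, -0.207, -0.754, 0, -1], [0, 0, 0, -0.207, -0.754, 0, -1], [0, 0, 0, -0.207, -0.754, 0, -1], [0, 0, 0, -0.207, -0.754, 0, -1]]

```text
time: 10.4
tool_pos: [0.4631, 0.0697, 0.2033]
tool_rot: [3.141, 0.001, -0.001]
contact_force: [-0.6, -0.1, -1.4]
opening: 0.0155
```

>>> arm_command:
  motion:
    - [[0, 0, 0, 0, 0, 0, -1], [0, 0, 0, 0, 0, 0, -1]]

```text
time: 10.6
tool_pos: [0.4633, 0.0695, 0.2036]
tool_rot: [3.141, 0.0, -0.002]
contact_force: [0.2, -0.5, -0.8]
opening: 0.0157
```

```bash
python3 go.py .4631 .0707 .145
```

```text
t 10.6 p [0.4633 0.0695 0.2036] rpy [ 3.1414e+00  5.0000e-04 -1.9000e-03] F [ 0.22 -0.47 -0.82] open 0.0157 q [-0.01  0.26  1.71 -0.    1.17  1.56]
turn [ 0.0001  0.0003 -0.0012] shift [-0.0006 -0.0041  0.1954]
```

>>> arm_command:
  motion:
    - [[0, 0, 0.001, -0.0005, -0.0035, 0.05, -1], [0, 0, 0.001, -0.0005, -0.0035, 0.13, -1], [0, 0, 0.001, -0.0005, -0.0035, 0.18, -1], [0, 0, 0.001, -0.0005, -0.0035, 0.24, -1], [0, 0, 0.001, -0.0005, -0.0035, 0.3, -1], [0, 0, 0.001, -0.0005, -0.0035, 0.36, -1], [0, 0, 0.001, -0.0005, -0.0035, 0.396, -1], [0, 0, 0.001, -0.0005, -0.0035, 0.396, -1]]

```text
time: 11.4
tool_pos: [0.4623, 0.0711, 0.084]
tool_rot: [3.142, 0.003, -0.003]
contact_force: [-0.2, 0.4, -0.3]
opening: 0.0155
```

>>> arm_command:
  motion:
    - [[0, 0, 0, 0, 0, 0.002, -1], [0, 0, 0, 0, 0, 0.003, -1], [0, 0, 0, 0, 0, 0.004, -1], [0, 0, 0, 0, 0, 0.004, -1]]

```text
time: 11.8
tool_pos: [0.4632, 0.0715, 0.0844]
tool_rot: [3.141, -0.001, -0.002]
contact_force: [0.1, -0.6, -0.7]
opening: 0.0153
```

>>> arm_command:
  motion:
    - [[0, 0, 0, 0, 0.0015, 0.003, -1], [0, 0, 0, 0, 0.0015, 0.006, -1], [0, 0, 0, 0, 0.0015, 0.006, -1], [0, 0, 0, 0, 0.0015, 0.006, -1]]

```text
time: 12.2
tool_pos: [0.4631, 0.071, 0.0826]
tool_rot: [3.141, -0.001, -0.002]
contact_force: [-1.4, -0.5, 4.8]
opening: 0.0154
```

>>> arm_command:
  motion:
    - [[0, 0, 0, 0, 0, 0, -1], [0, 0, 0, 0, 0, 0, -1]]

```text
time: 12.4
tool_pos: [0.4631, 0.071, 0.0826]
tool_rot: [3.141, -0.001, -0.002]
contact_force: [-1.0, 0.2, 5.1]
opening: 0.0158
```

>>> arm_command:
  motion:
    - [[0, 0, 0, 0, 0, 0, 1], [0, 0, 0, 0, 0, 0, 1], [0, 0, 0, 0, 0, 0, 1], [0, 0, 0, 0, 0, 0, 1], [0, 0, 0, 0, 0, 0, 1], [0, 0, 0, 0, 0, 0, 1], [0, 0, 0, 0, 0, 0, 1], [0, 0, 0, 0, 0, 0, 1]]

```text
time: 13.2
tool_pos: [0.463, 0.0711, 0.0821]
tool_rot: [3.142, -0.0, -0.002]
contact_force: [0.1, -1.5, 0.1]
opening: 0.075
```

>>> arm_command:
  motion:
    - [[0, 0, 0, 0, 0, -0.1, 1], [0, 0, 0, 0, 0, -0.2, 1], [0, 0, 0, 0, 0, -0.3, 1], [0, 0, 0, 0, 0, -0.4, 1], [0, 0, 0, 0, 0, -0.4, 1], [0, 0, 0, 0, 0, -0.4, 1]]

```text
time: 13.8
tool_pos: [0.463, 0.0711, 0.2023]
tool_rot: [3.141, -0.001, -0.002]
contact_force: [-0.3, -0.2, -0.8]
opening: 0.092
```

```bash
python3 go.py .541 .2520 .2;python3 - <<'E'
from cell import robot
import cv2,numpy as np
for n in("scene","top"):
    d=robot.read_camera(n)
    np.savez(f"{n}4.npz",**d)
cv2.imwrite("pics/s4c.png",cv2.resize(np.load("scene4.npz")["image"][60:340,330:550,::-1],None,fx=2.1,fy=2.1))
E
```

```text
t 13.8 p [0.463  0.0711 0.2023] rpy [ 3.1415e+00 -1.2000e-03 -1.6000e-03] F [-0.28 -0.16 -0.77] open 0.092 q [-0.01  0.26  1.71 -0.    1.17  1.56]
turn [ 0.0001 -0.0007 -0.001 ] shift [ 0.259  -0.6035  0.0081]
```

View pics/s4c.png

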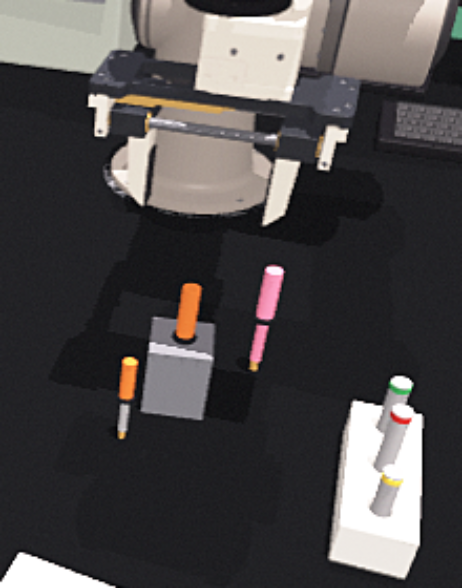

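>>> arm_command:
  motion:
    - [[0, 0, 0, 0.257, -0.603, 0.01, 1], [0, 0, 0, 0.257, -0.603, 0.01, 1], [0, 0, 0, 0.257, -0.603, 0.01, 1], [0, 0, 0, 0.257, -0.603, 0.01, 1], [0, 0, 0, 0.257, -0.603, 0.01, 1], [0, 0, 0, 0.257, -0.603, 0.01, 1], [0, 0, 0, 0.257, -0.603, 0.01, 1], [0, 0, 0, 0.257, -0.603, 0.01, 1]]

```text
time: 14.7
tool_pos: [0.54, 0.2506, 0.199]
tool_rot: [3.141, 0.001, -0.003]
contact_force: [0.7, -0.1, -0.7]
opening: 0.092
```

```bash
python3 go.py .540 .2520 .067
```

```text
t 14.7 p [0.54   0.2506 0.199 ] rpy [ 3.1411e+00  6.0000e-04 -3.1000e-03] F [ 0.69 -0.06 -0.65] open 0.092 q [ 0.31  0.49  1.36 -0.    1.29  1.88]
turn [ 0.0003  0.0004 -0.002 ] shift [ 1.000e-04 -4.900e-03  4.399e-01]
```

>>> arm_command:
  motion:
    - [[0, 0, 0, 0, -0.003, 0.08, 1], [0, 0, 0, 0, -0.003, 0.16, 1], [0, 0, 0, 0, -0.003, 0.24, 1], [0, 0, 0, 0, -0.003, 0.32, 1], [0, 0, 0, 0, -0.003, 0.4, 1], [0, 0, 0, 0, -0.003, 0.437, 1], [0, 0, 0, 0, -0.003, 0.437, 1], [0, 0, 0, 0, -0.003, 0.437, 1]]

```text
time: 15.5
tool_pos: [0.541, 0.2525, 0.069]
tool_rot: [-3.141, -0.001, -0.002]
contact_force: [-0.5, 0.0, 0.5]
opening: 0.0916
```

>>> arm_command:
  motion:
    - [[0, 0, 0, 0, 0, 0, -1], [0, 0, 0, 0, 0, 0, -1], [0, 0, 0, 0, 0, 0, -1], [0, 0, 0, 0, 0, 0, -1], [0, 0, 0, 0, 0, 0, -1], [0, 0, 0, 0, 0, 0, -1], [0, 0, 0, 0, 0, 0, -1], [0, 0, 0, 0, 0, 0, -1]]
  grip_force: 25

```text
time: 16.3
tool_pos: [0.5403, 0.2527, 0.0679]
tool_rot: [3.141, 0.0, -0.002]
contact_force: [0.3, 0.8, -0.2]
opening: 0.0322
```

>>> arm_command:
  motion:
    - [[0, 0, 0, 0, 0, 0, -1], [0, 0, 0, 0, 0, 0, -1], [0, 0, 0, 0, 0, 0, -1], [0, 0, 0, 0, 0, 0, -1], [0, 0, 0, 0, 0, 0, -1]]

```text
time: 16.8
tool_pos: [0.5403, 0.2527, 0.0679]
tool_rot: [3.141, 0.0, -0.002]
contact_force: [0.4, 0.6, -1.3]
opening: 0.0155
```

>>> arm_command:
  motion:
    - [[0, 0, 0, 0, 0, -0.04, -1], [0, 0, 0, 0, 0, -0.12, -1], [0, 0, 0, 0, 0, -0.22, -1], [0, 0, 0, 0, 0, -0.32, -1], [0, 0, 0, 0, 0, -0.4, -1], [0, 0, 0, 0, 0, -0.4, -1], [0, 0, 0, 0, 0, -0.4, -1]]

```text
time: 17.5
tool_pos: [0.5402, 0.2527, 0.1884]
tool_rot: [-3.141, -0.001, -0.002]
contact_force: [-0.1, -0.2, -1.7]
opening: 0.0157
```

```bash
python3 - <<'E'
from cell import robot
import cv2,numpy as np
for n in("scene","top"):
    d=robot.read_camera(n)
    np.savez(f"{n}5.npz",**d)
cv2.imwrite("pics/s5c.png",cv2.resize(np.load("scene5.npz")["image"][60:340,390:590,::-1],None,fx=2.1,fy=2.1))
E
python3 go.py .5248 -.1547 .19
```

```text
t 17.6 p [0.5395 0.2525 0.1867] rpy [ 3.1407e+00  2.4000e-03 -1.7000e-03] F [ 0.18  0.06 -0.66] open 0.0152 q [ 0.31  0.5   1.38 -0.    1.26  1.88]
turn [ 0.0006  0.0015 -0.0011] shift [-0.0468  1.3573 -0.0097]
```

View pics/s5c.png

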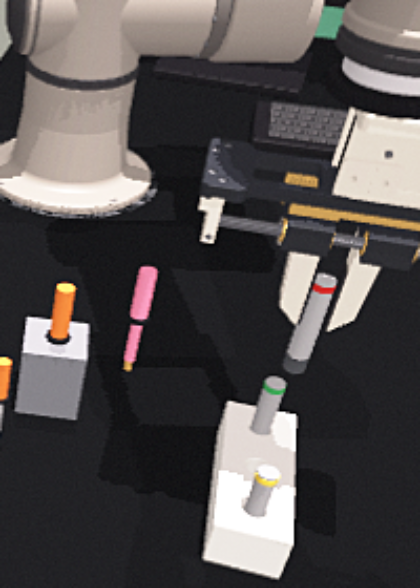

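>>> arm_command:
  motion:
    - [[0, 0, 0, -0.024, 0.67, 0, -1], [0, 0, 0, -0.024, 0.67, 0, -1], [0, 0, 0, -0.024, 0.67, 0, -1], [0, 0, 0, -0.024, 0.67, 0, -1], [0, 0, 0, -0.024, 0.67, 0, -1], [0, 0, 0, -0.024, 0.67, 0, -1]]

```text
time: 18.2
tool_pos: [0.5323, 0.0506, 0.1869]
tool_rot: [-3.141, 0.002, -0.005]
contact_force: [-0.0, -0.5, -0.4]
opening: 0.0154
```

>>> arm_command:
  motion:
    - [[0, 0, 0, -0.024, 0.687, 0, -1], [0, 0, 0, -0.024, 0.687, 0, -1], [0, 0, 0, -0.024, 0.687, 0, -1], [0, 0, 0, -0.024, 0.687, 0, -1], [0, 0, 0, -0.024, 0.687, 0, -1], [0, 0, 0, -0.024, 0.687, 0, -1], [0, 0, 0, -0.024, 0.687, 0, -1]]

```text
time: 18.9
tool_pos: [0.5254, -0.1523, 0.1874]
tool_rot: [-3.14, 0.001, -0.0]
contact_force: [-0.0, -0.0, -0.1]
opening: 0.0153
```

>>> arm_command:
  motion:
    - [[0, 0, 0, 0, 0, 0, -1], [0, 0, 0, 0, 0, 0, -1]]

```text
time: 19.1
tool_pos: [0.5255, -0.1526, 0.188]
tool_rot: [-3.141, 0.0, 0.001]
contact_force: [-1.4, 0.9, 0.3]
opening: 0.0153
```

```bash
python3 go.py .5248 -.1547 .115
```

```text
t 19.1 p [ 0.5255 -0.1526  0.188 ] rpy [-3.1414e+00  1.0000e-04  8.0000e-04] F [-1.41  0.9   0.34] open 0.0153 q [-0.42  0.42  1.52  0.    1.2   1.15]
turn [-0.0001  0.      0.0005] shift [-0.0024  0.007   0.2435]
```

>>> arm_command:
  motion:
    - [[0, 0, 0, -0.002, 0.006, 0.05, -1], [0, 0, 0, -0.002, 0.006, 0.11, -1], [0, 0, 0, -0.002, 0.006, 0.17, -1], [0, 0, 0, -0.002, 0.006, 0.22, -1], [0, 0, 0, -0.002, 0.006, 0.24, -1], [0, 0, 0, -0.002, 0.006, 0.24, -1], [0, 0, 0, -0.002, 0.006, 0.24, -1]]

```text
time: 19.8
tool_pos: [0.5251, -0.1559, 0.1167]
tool_rot: [3.141, -0.001, -0.001]
contact_force: [-0.5, -0.4, -0.7]
opening: 0.0154
```

```bash
python3 - <<'E'
from cell import robot
import cv2,numpy as np
for n in("scene",):
    d=robot.read_camera(n)
    np.savez(f"{n}6.npz",**d)
cv2.imwrite("pics/s6c.png",cv2.resize(np.load("scene6.npz")["image"][170:250,250:350,::-1],None,fx=7,fy=7,interpolation=cv2.INTER_NEAREST))
E
python3 go.py .5248 -.1547 .115
```

```text
t 19.85 p [ 0.5253 -0.1561  0.1169] rpy [ 3.1408e+00 -1.5000e-03 -1.3000e-03] F [ 0.02  1.05 -0.75] open 0.0153 q [-0.43  0.49  1.61 -0.    1.03  1.14]
turn [ 0.0005 -0.001  -0.0008] shift [-0.0016 -0.0047  0.0064]
```

View pics/s6c.png

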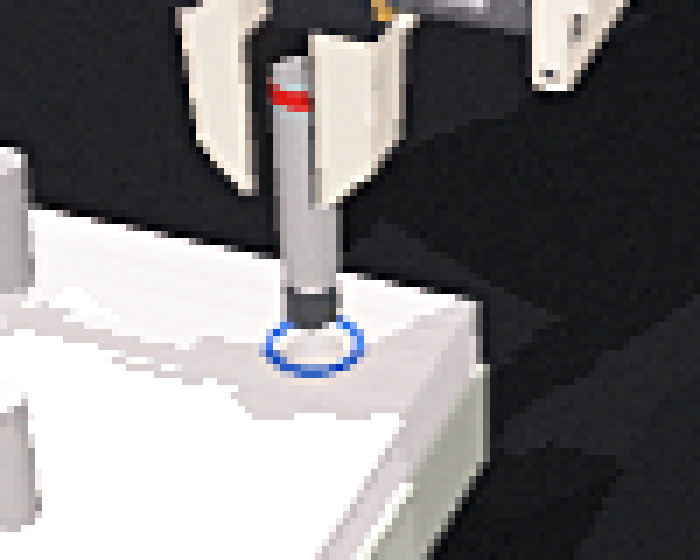

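```bash
python3 - <<'E'
from h import *
d=load("scene6.npz")
f=lambda x,y:(250+x/7-.5,170+y/7-.5)
m=cv2.inRange(cv2.cvtColor(d["image"],cv2.COLOR_RGB2HSV),np.array((95,80,80)),np.array((125,255,255)));m[:205]=0;m[235:]=0;m[:,:280]=0;m[:,310:]=0
(e)=cv2.fitEllipse(cv2.convexHull(cv2.findNonZero(m)));print(e)
print("ring",atz(d,*e[0],.06),atz(d,*f(315,347.5),.06))
for v in(311,313,315): print("foot",atz(d,*f(314.5,v),.069))
print(proj(d,[.525,-.155,.069]),f(314,313))
E
```

```text
((294.65826416015625, 218.86080932617188), (8.557621955871582, 13.593091011047363), 86.17475891113281)
ring [ 0.52354123 -0.15458668  0.06      ] [ 0.5244983  -0.15451413  0.06      ]
foot [ 0.51994859 -0.15619169  0.069     ]
foot [ 0.52082097 -0.1558202   0.069     ]
foot [ 0.52169191 -0.15544933  0.069     ]
[293.97182187 215.48971877] (294.35714285714283, 214.21428571428572)
```

>>> arm_command:
  motion:
    - [[0, 0, 0, 0, -0.003, 0, -1], [0, 0, 0, 0, -0.003, 0.01, -1], [0, 0, 0, 0, -0.003, 0.02, -1], [0, 0, 0, 0, -0.003, 0.03, -1], [0, 0, 0, 0, -0.003, 0.035, -1], [0, 0, 0, 0, -0.003, 0.035, -1]]

```text
time: 20.45
tool_pos: [0.5249, -0.1554, 0.1053]
tool_rot: [3.141, -0.0, -0.002]
contact_force: [0.9, -0.9, -0.7]
opening: 0.0156
```

>>> arm_command:
  motion:
    - [[0, 0, 0, 0, 0, 0.007, -1], [0, 0, 0, 0, 0, 0.014, -1], [0, 0, 0, 0, 0, 0.014, -1], [0, 0, 0, 0, 0, 0.014, -1]]

```text
time: 20.85
tool_pos: [0.5248, -0.1553, 0.1012]
tool_rot: [3.141, -0.0, -0.002]
contact_force: [2.2, -0.8, -1.0]
opening: 0.0156
```

>>> arm_command:
  motion:
    - [[0, 0, 0, 0.001, 0, 0.01, -1], [0, 0, 0, 0.001, 0, 0.02, -1], [0, 0, 0, 0.001, 0, 0.03, -1], [0, 0, 0, 0.001, 0, 0.03, -1]]

```text
time: 21.25
tool_pos: [0.5249, -0.1553, 0.0918]
tool_rot: [3.142, 0.0, -0.002]
contact_force: [1.7, -1.2, -1.9]
opening: 0.0156
```

>>> arm_command:
  motion:
    - [[0, 0, 0, 0.001, 0, 0.01, -1], [0, 0, 0, 0.001, 0, 0.02, -1], [0, 0, 0, 0.001, 0, 0.03, -1], [0, 0, 0, 0.001, 0, 0.04, -1], [0, 0, 0, 0.001, 0, 0.04, -1]]

```text
time: 21.75
tool_pos: [0.5252, -0.1553, 0.0798]
tool_rot: [-3.142, 0.0, -0.002]
contact_force: [2.3, -2.4, -1.8]
opening: 0.0153
```

>>> arm_command:
  motion:
    - [[0, 0, 0, 0, 0, 0.01, -1], [0, 0, 0, 0, 0, 0.02, -1], [0, 0, 0, 0, 0, 0.025, -1], [0, 0, 0, 0, 0, 0.025, -1]]

```text
time: 22.15
tool_pos: [0.5252, -0.1553, 0.0725]
tool_rot: [3.142, 0.0, -0.002]
contact_force: [2.5, -1.3, -1.6]
opening: 0.015
```

>>> arm_command:
  motion:
    - [[0, 0, 0, 0, 0, 0.006, -1], [0, 0, 0, 0, 0, 0.012, -1], [0, 0, 0, 0, 0, 0.012, -1], [0, 0, 0, 0, 0, 0.012, -1]]

```text
time: 22.55
tool_pos: [0.5252, -0.1553, 0.069]
tool_rot: [3.142, 0.0, -0.002]
contact_force: [1.4, -1.1, -2.7]
opening: 0.0156
```

>>> arm_command:
  motion:
    - [[0, 0, 0, 0, 0, 0.003, -1], [0, 0, 0, 0, 0, 0.004, -1], [0, 0, 0, 0, 0, 0.004, -1]]

```text
time: 22.85
tool_pos: [0.5253, -0.1553, 0.0681]
tool_rot: [3.141, -0.0, -0.002]
contact_force: [2.7, -1.0, 0.3]
opening: 0.0151
```

Contact is just beginning; press a bit more.

>>> arm_command:
  motion:
    - [[0, 0, 0, 0, 0, 0.002, -1], [0, 0, 0, 0, 0, 0.002, -1], [0, 0, 0, 0, 0, 0.002, -1]]

```text
time: 23.15
tool_pos: [0.5254, -0.1553, 0.0678]
tool_rot: [3.141, -0.001, -0.002]
contact_force: [1.0, -0.0, 5.3]
opening: 0.0154
```

>>> arm_command:
  motion:
    - [[0, 0, 0, 0, 0, 0.001, -1], [0, 0, 0, 0, 0, 0.001, -1], [0, 0, 0, 0, 0, 0.001, -1]]

```text
time: 23.45
tool_pos: [0.5255, -0.1553, 0.0678]
tool_rot: [3.141, -0.001, -0.002]
contact_force: [-0.5, -1.5, 7.1]
opening: 0.0152
```

>>> arm_command:
  motion:
    - [[0, 0, 0, 0, 0, 0.003, -1], [0, 0, 0, 0, 0, 0.003, -1], [0, 0, 0, 0, 0, 0.003, -1], [0, 0, 0, 0, 0, 0.003, -1]]

```text
time: 23.85
tool_pos: [0.5257, -0.1554, 0.0678]
tool_rot: [3.141, -0.002, -0.002]
contact_force: [-1.8, 0.3, 14.2]
opening: 0.0153
```

>>> arm_command:
  motion:
    - [[0, 0, 0, 0, 0, -0.003, -1], [0, 0, 0, 0, 0, -0.003, -1]]

```text
time: 24.05
tool_pos: [0.5255, -0.1553, 0.0678]
tool_rot: [3.141, -0.001, -0.002]
contact_force: [-0.6, -0.8, 7.8]
opening: 0.0156
```

>>> arm_command:
  motion:
    - [[0, 0, 0, 0, 0, 0, 1], [0, 0, 0, 0, 0, 0, 1], [0, 0, 0, 0, 0, 0, 1], [0, 0, 0, 0, 0, 0, 1], [0, 0, 0, 0, 0, 0, 1], [0, 0, 0, 0, 0, 0, 1], [0, 0, 0, 0, 0, 0, 1], [0, 0, 0, 0, 0, 0, 1]]

```text
time: 24.85
tool_pos: [0.5252, -0.1552, 0.0671]
tool_rot: [3.142, 0.0, -0.002]
contact_force: [0.8, 0.3, 0.4]
opening: 0.0746
```

>>> arm_command:
  motion:
    - [[0, 0, 0, 0, 0, -0.08, 1], [0, 0, 0, 0, 0, -0.2, 1], [0, 0, 0, 0, 0, -0.3, 1], [0, 0, 0, 0, 0, -0.4, 1], [0, 0, 0, 0, 0, -0.5, 1], [0, 0, 0, 0, 0, -0.5, 1], [0, 0, 0, 0, 0, -0.5, 1]]

```text
time: 25.55
tool_pos: [0.5253, -0.1553, 0.2174]
tool_rot: [3.141, -0.001, -0.002]
contact_force: [-1.5, 0.5, -1.5]
opening: 0.0918
```

```bash
python3 go.py; python3 - <<'E'
from cell import robot
import cv2,numpy as np
for n in("scene",):
    d=robot.read_camera(n)
    np.savez(f"{n}7.npz",**d)
im=np.load("scene7.npz")["image"][:,:,::-1]
cv2.imwrite("pics/s7.png",im)
cv2.imwrite("pics/s7c.png",cv2.resize(im[170:290,200:330],None,fx=5,fy=5,interpolation=cv2.INTER_NEAREST))
from h import *
d=load("scene7.npz")
E
```

```text
t 25.55 p [ 0.5253 -0.1553  0.2174] rpy [ 3.1411e+00 -1.0000e-03 -1.7000e-03] F [-1.5  0.5 -1.5] open 0.0918 q [-0.43  0.39  1.48 -0.    1.27  1.15]
```

View pics/s7.png

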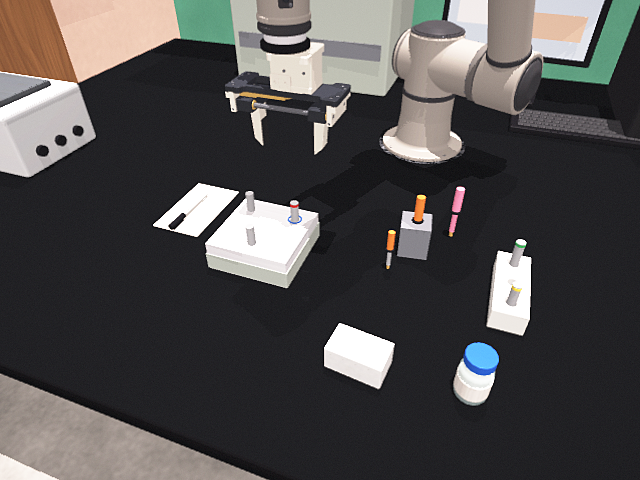

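View pics/s7c.png

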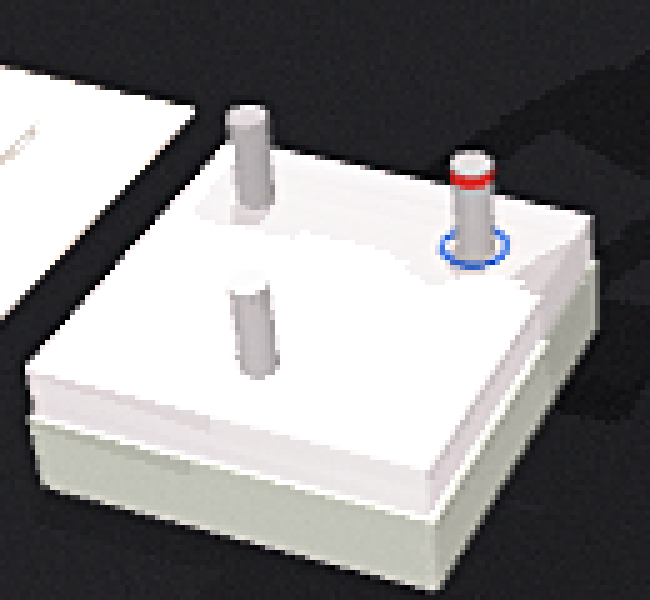

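The scene picture shows the red-banded post in the socket, its top near (294,204) and as tall as the fixed posts. The gauge is back in its holder at (419,209), the green and yellow posts are still in the rack, and the bystanders are where they were.

```bash
python3 -c "
from cell import robot
print(robot.hand_in())"
```

```text
the job is handed in; nothing more can be done
None
```

The long post (red band) is seated in the socket, the depth gauge hangs back in its holder, and I handed the job in at about 25.6 s of the 61 s allowed.

- **Probing:** The gauge tip met the socket floor 40 mm below the stage top. The contact force rose to 4.4 N, about 2 mm of plunger travel, well inside the 6.5 mm safe range. There was no contact at the 20 or 30 mm depths.
- **Rehanging the gauge:** I lowered it until the flange rested on the holder with about 5 N, then let go.
- **Placing the post:** It went in with only small side forces of about 2 N. I pressed it onto the floor with 14 N at the height expected for a 40 mm socket, then eased off, released and withdrew upward.
- **Last checks:** The final scene picture shows the post upright and level with the two fixed posts by eye. The other posts, look-alikes and bystanders look unmoved.
- **Disagreements:** The camera and touch readings differed by only 1 to 3 mm. The scene camera's position for the post's foot just before insertion was about 4 mm off in x from the arm's own reading. I went by the arm there, and the post entered without resistance.

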